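# Close and pin the leaf drill jig and hold it shut for drilling

## Task

Get the drill jig ready for the second hole in the blanking plate: lower the open leaf under control over the plate by its bar, without letting it drop, then take the red locating pin from its wooden stand and push it down through the bush in the leaf and the plate's drilled hole into the base until its collar sits on the leaf. The leaf lies on a spring pad and stays slightly raised by itself, so finish while still holding: keep pressing down so that the pin stays fully home and the leaf stays fully shut. Leave the plate in its nest and do not disturb the other things on the bench.

Things in the scene. Friction and masses are not known exactly. Their poses are not given: they have to be found in the camera images.
- jig: leaf drill jig bolted to the bench: green base 100 (x) x 183 (y) x 30 mm, from y = -78 to +105 mm of its origin, plus a 12 mm high bolted foot at either side (out to x = +-79 mm). Origin: on the bench under the base. x is parallel to the hinge axis, the +y end carries the hinge, z is up. The plate lies on the base's top (z = 30 mm) between 8 mm high stops.
- leaf_hinge (a point): mid-point of the leaf's hinge axis, fixed in the jig at (0, 88, 46) mm; the axis runs along the jig's x. The leaf is an aluminium plate, 0.40 kg, 84 mm wide along the hinge, 12 mm thick, its free edge 165 mm from the axis
- leaf (a joint): opening of the leaf, rad: 0 shut (level, at its stop), grows as it opens, end stop 1.85. Starts at 1.62 to 1.80, past upright, leaning to the hinge side, held by hinge friction (0.1 N m). From upright it falls shut if let go: release it only when almost down. Unpressed it rests on its spring pad at about 0.045; pressing it shut takes about 7 N at the bush, 4 N at the bar
- leaf_bar (a point): middle of the leaf's handle: round steel bar, 12 mm diameter, parallel to the hinge axis and 208 mm from it, 68 mm free between its side arms, 43 mm beyond the leaf's free edge. It can be pinched from above at any leaf angle and turns between the fingers as the leaf swings. Leaf shut: 46 mm above the bench, 42 mm beyond the base's end
- leaf_bush (a point): centre of the pin bush on the top face of the leaf, 126 mm from the hinge axis, on the leaf's centre line; hole 13.2 mm diameter, straight through the 12 mm thick leaf. With the leaf shut it is 52 mm above the bench and exactly above base_bush.
- base_bush (a point): centre of the mouth of the hole in the base that takes the pin, on the base's top (30 mm above the bench), at (0, -38) mm in the jig; 13.2 mm diameter, 25 mm deep, vertical
- plate: steel blanking plate 56 (x) x 112 (y) x 8 mm, 0.36 kg, lying loose in the nest on the base with under 1 mm of play, one 14 mm hole 36 mm to -y of its centre, over base_bush. Origin: centre of its underside, 2 mm to -y of the jig's origin; axes parallel to the jig's.
- pin: locating pin, about 0.14 kg, upright in the stand: steel shank 12 mm diameter reaching 40 mm below the collar (last 8 mm tapered to 7 mm), collar 28 mm diameter, 5 mm thick, red grip 20 mm diameter, 35 mm tall above the collar. Origin: on the axis at the collar's underside (the grip runs from 5 to 40 mm above it); z points up the grip
- pin_tip (a point): lower end of the pin's shank, 40 mm below its origin
- rack: fixed wooden stand 60 (x) x 130 (y) x 50 mm high, origin at the centre of its underside; the pin stands in a 15 mm hole in the middle of its top with its collar resting on the top; drill bits up to 45 mm tall stand in it about 52 mm to -y and +y of the pin
- tape: bystander: roll of masking tape lying flat, 100 mm diameter, 48 mm high, origin at the underside centre
- can: bystander: blue spray can, 64 mm diameter, 150 mm tall, origin at the underside centre
- wrench: bystander: wrench lying flat, 190 mm long, origin at mid-length underneath
- tub: bystander: white open tub of bolts, 110 x 110 x 45 mm, origin at the underside centre
Not all that is in view belongs to the job. What is shaped like the plate but blue or turquoise is not meant. What is shaped like the pin but purple is not meant.

How it is judged:
On the way:
1. the leaf is lowered onto the plate (value of joint leaf below 0.09 rad and horizontal distance between pin_tip and base_bush above 0.02 m), for 0.2 s.
At the end, for the whole second after the job is handed in: the leaf is pressed shut (joint under 0.014 rad), the pin stands through leaf and plate in the base (tip within 3 mm of the base hole's axis and at least 15.5 mm deep in it, collar within 2.5 mm of the leaf), the fingers still hold or press the pin or leaf, and the plate is still in its nest (value of joint leaf below 0.014 rad and horizontal distance between pin_tip and base_bush below 0.003 m and z of pin_tip in the frame of base_bush below -0.0155 m and z of pin in the frame of leaf_bush below 0.0025 m and angle between pin's own z axis and vertical below 0.12 rad and (contact force between the fingers and pin above 3 N or contact force between the fingers and jig above 2 N) and horizontal distance between plate and jig below 0.006 m and z of plate in the frame of jig below 0.033 m); the arm keeps its last pose, push and grip.
It fails at once if the leaf is dropped shut (swings down faster than 3 rad/s) (velocity of joint leaf below -3 rad/s).
It fails at once if the tape is moved more than 30 mm (distance of tape from where it was at the start of the episode above 0.03 m).
It fails at once if the can is moved more than 30 mm or tipped (distance of can from where it was at the start of the episode above 0.03 m or angle between can's own z axis and vertical above 0.5 rad).
It fails at once if the wrench is moved more than 30 mm (distance of wrench from where it was at the start of the episode above 0.03 m).
It fails at once if the tub is moved more than 30 mm (distance of tub from where it was at the start of the episode above 0.03 m).
It also fails if it takes over 56 s, if anything falls off the work surface, if the arm or the gripper's body presses on something with over 40 N, if the wrist force passes 120 N, or if a joint passes its speed limit or range.

## Robot

A 6-joint arm with a two-finger parallel gripper is mounted at the origin on the work surface. World frame = base frame: x ahead of the robot, y to its left, z up, the work surface at z = 0. Lengths are in m, angles in rad, forces in N, time in s.
With the tool pointing down it reaches from about 0.325 to 0.85 m from the base axis. Payload 15.5 kg.
Tool frame: the origin (TCP) lies at the very end of the fingers, on their centre line; the grasp point (between the pads) lies 19 mm behind it (env.grasp_offset is the distance from the TCP to the grasp point, in m); z points along the fingers, y is the direction in which the jaws open and shut (so a half turn about z gives the same grasp; the last joint's range is limited). The gripper opens to 91 mm and grips with 3 to 60 N. Pads are 32 mm wide; open, the fingers measure 118 mm over their backs; the gripper's body (76 mm by 178 mm) begins 60 mm behind the grasp point.
Start: joints at [1.119, 0.494, 1.345, -0, 1.302, -0.096], TCP at [0.218, 0.586, 0.182] pointing down, gripper open.
Joint ranges: [-2.91, 2.91], [-0.82, 2.16], [0.22, 2.67], [-1.22, 4.37], [0.12, 2.79], [-3.08, 3.08]. Speed limits (rad/s): [1.89, 1.89, 2.57, 3.01, 3.01, 3.01].

## Interface

Orientations are given as a unit quaternion [w, x, y, z].
In Python, from cell import env gives the robot as it stands. The module is installed in compiled form; this text tells all that it offers.
- The arm moves only by the tool play_rows, never from a script. Its argument "targets" is one flat list of numbers, 4 for each row, row after row: the shift along the tool's x, y, z in mm, then the turn about the tool's z in degrees. A call has 1 to 12 rows; each row shifts and turns the pose as measured when the row begins, along the tool's axes as they then stand; what a row does not reach is not made up. A row lasts 1/12 s, in which the tool goes at most 41.7 mm and 7.16 degrees, less where a joint would pass 70% of its speed; a pose out of reach is approached as far as the arm can. A call is refused whole if a number of a shift passes 41.7 or a number of a turn 7.16, either way. A call with a gripper value outside its range is refused whole. "hand" is the closure, from -1 (fully open) to 1 (shut), so that 0 is half open, set as the call begins (left out, the last holds). The fingers move at their own pace and stop on an object; the grip force is fixed at half the most. Time passes only in rows, so rows that do not move let the fingers close. It gives the time, the measured TCP pose, the force and the opening at its end, in the units of the state.
- env.get_obs(): the state, without advancing time (a new reading comes with each control period).
- env.get_image(name): name is "scene" or "top"; returns the picture (400x640x3 uint8, blue, green, red); there is no depth.
- env.get_calibration(name): a dict with "intrinsics" (3x3 intrinsics, pixels), "k1" (the pictures are not rectified: a ray, as slopes to the right and down, at radius r is drawn at 1 + k1 r^2 times it, then the intrinsics apply), "origin" and "attitude" of the camera in the world. Camera axes: x right, y up, looking along -z (the intrinsics and any distortion apply to the point x, -y, -z); pixel columns grow to the right and rows downward; lengths in m; the calibration is good to about 2 mm. A picture is of the moment at which its call begins. get_calibration takes no time and is no camera call.
- env.sign_off(): hands the job in, once; it reports no verdict.
The state is a dict: "t": time; "joint_positions": joint angles; "joint_velocities": joint speeds; "tau": joint torques, N m; "tool_pos": TCP position; "tcp_rot": TCP orientation; "force": force on the tool from outside, world axes, zero at the start; "wrist_torque": the same for the moment, N m; "width": finger opening in m.
Only numpy, scipy, OpenCV 4.12 (cv2) and the standard library are available. Lean on these libraries where they do the work, as an engineer would, in place of code of your own. Each camera call takes 0.05 s, during which the arm holds its last target.

## Working session

There is one attempt and no reset: what is moved stays moved. The work goes in short steps, Python scripts to look and compute and a tool call to move; the robot and the scene stay as the last step left them, time stands still between calls to the robot, and variables do not carry over. Pictures are saved under pics/ and viewed, and the job is handed in when it is done.

Besides the shell and the picture viewer there is one more tool, called after "Call:" in YAML: its name, and indented under it one key for each argument. play_rows: Moves the arm, as the interface text tells. Its arguments: {"type":"object","properties":{"targets":{"type":"array","items":{"type":"number"}},"hand":{"type":"number"}},"required":["targets"]}

```bash
mkdir -p pics; cat > h.py <<'E'
import numpy as np, cv2
from scipy.spatial.transform import Rotation as R
from cell import env
def cal(n):
    c=env.get_calibration(n); return c
def camR(c):
    a=np.array(c["attitude"],float)
    return a if a.shape==(3,3) else R.from_quat(a[[1,2,3,0]]).as_matrix()
def ray(n,u,v):
    c=cal(n);K=np.array(c["intrinsics"]);
    d=np.array([c["k1"],0,0,0,0.])
    x,y=cv2.undistortPoints(np.array([[[u,v]]],float),K,d)[0,0]
    r=camR(c)@np.array([x,-y,-1]);return np.array(c["origin"],float),r/np.linalg.norm(r)
def onz(n,u,v,z):
    o,r=ray(n,u,v);return o+r*(z-o[2])/r[2]
def proj(n,p):
    c=cal(n);q=camR(c).T@(np.array(p,float)-np.array(c["origin"]));x,y=q[0]/-q[2],-q[1]/-q[2]
    s=1+c["k1"]*(x*x+y*y);k=np.array(c["intrinsics"])@[x*s,y*s,1];return k[:2]
def tri(a,b):
    (o1,r1),(o2,r2)=a,b
    A=np.array([r1,-r2]).T;t=np.linalg.lstsq(A,o2-o1,rcond=None)[0]
    p,q=o1+t[0]*r1,o2+t[1]*r2;return (p+q)/2,np.linalg.norm(p-q)
E
python3 - <<'E'
from h import *
for n in("scene","top"):
    im=env.get_image(n);cv2.imwrite(f"pics/{n}0.png",im);print(env.get_calibration(n))
print(env.get_obs(),env.grasp_offset)
E
```

```text
{'intrinsics': array([[480.40321382,   0.        , 324.13729201],
       [  0.        , 480.40321382, 198.18838087],
       [  0.        ,   0.        ,   1.        ]]), 'k1': -0.03601412194891232, 'origin': array([ 1.21586839, -0.42513032,  0.92245458]), 'attitude': array([0.81528109, 0.32803986, 0.17008651, 0.44584435])}
{'intrinsics': array([[366.65411455,   0.        , 314.73022836],
       [  0.        , 366.65411455, 198.44581705],
       [  0.        ,   0.        ,   1.        ]]), 'k1': -0.058261263091245775, 'origin': array([0.47829401, 0.0229238 , 1.02224868]), 'attitude': array([-0.70105864, -0.02503571,  0.02044544,  0.71237068])}
{'t': 0.1, 'joint_positions': array([ 1.11850673e+00,  4.94127952e-01,  1.34608829e+00,  1.11289356e-05,
        1.30250206e+00, -9.55150496e-02]), 'joint_velocities': array([-0.00061315, -0.00328757,  0.00065228,  0.0009177 , -0.00167298,
        0.00023122]), 'tau': array([ 2.77726809e-03, -8.80230403e+01, -3.82543516e+01,  7.06740213e-02,
        4.80729458e-02, -4.05248784e-06]), 'tool_pos': array([0.21811419, 0.58528932, 0.18168714]), 'tcp_rot': array([-1.57402838e-04,  1.77444096e-01,  9.84130721e-01, -5.40391639e-04]), 'force': array([-0.33779228, -0.18478442,  0.47916589]), 'wrist_torque': array([-0.0616193 , -0.05030881,  0.00163693]), 'width': 0.091463928798565} 0.0188
```

View pics/scene0.png

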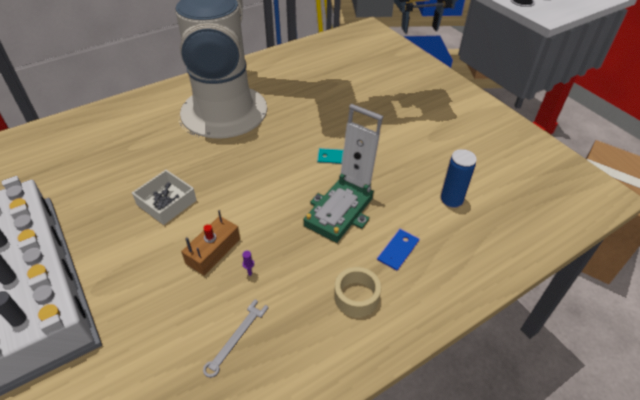

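View pics/top0.png

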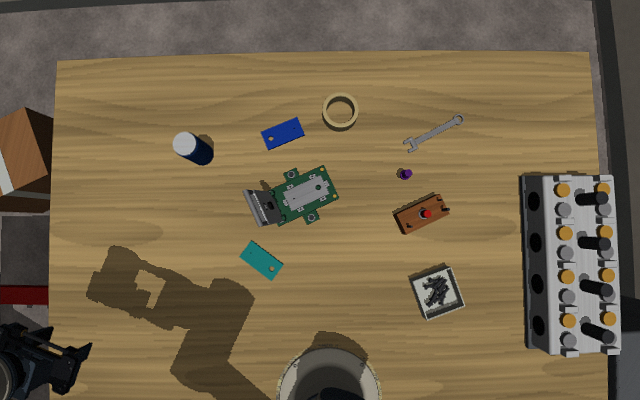

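The jig is at scene (340,205) and top (305,195), with the leaf open toward the +y world side. The stand with the red pin is at scene (210,243) and top (425,213). The purple decoy pin is at scene (248,262), and the blue and turquoise plates are decoys. I'll enlarge these next.

```bash
python3 - <<'E'
import cv2,numpy as np
s=cv2.imread("pics/scene0.png");t=cv2.imread("pics/top0.png")
a=cv2.resize(s[95:245,290:400],None,fx=4,fy=4,interpolation=cv2.INTER_CUBIC)
cv2.imwrite("pics/c1.png",a)
b=cv2.resize(t[155:235,235:345],None,fx=7,fy=7,interpolation=cv2.INTER_CUBIC)
cv2.imwrite("pics/c2.png",b)
c=np.hstack([cv2.resize(t[185:245,385:455],(420,360),interpolation=cv2.INTER_CUBIC),cv2.resize(s[210:280,180:250],(360,360),interpolation=cv2.INTER_CUBIC)])
cv2.imwrite("pics/c3.png",c)
E
```

```text
(no output)
```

View pics/c1.png

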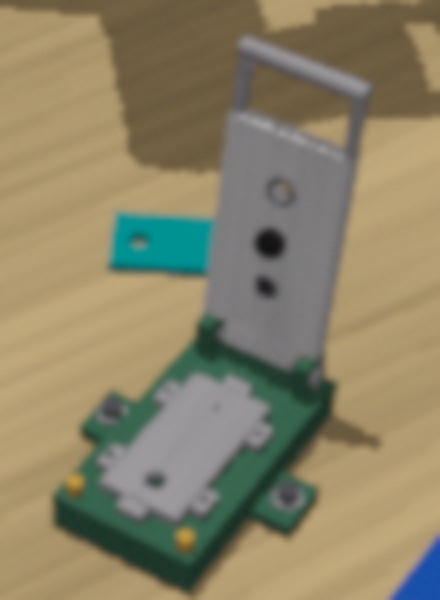

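View pics/c2.png

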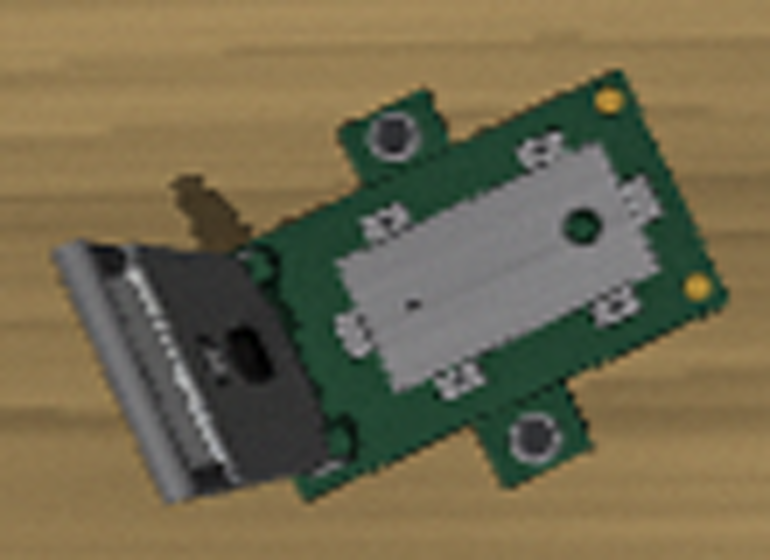

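View pics/c3.png

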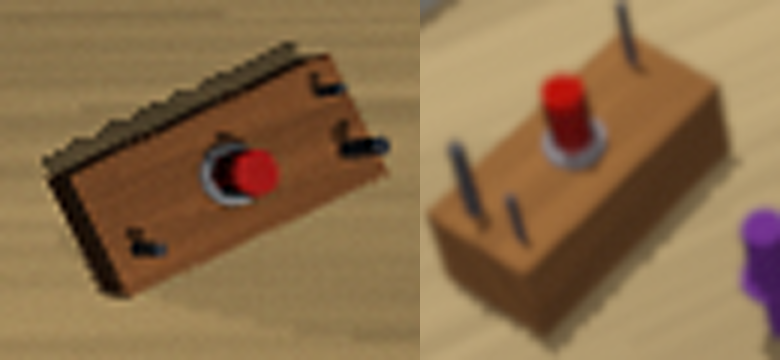

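```bash
cat > m1.py <<'E'
from h import *
np.set_printoptions(precision=4,suppress=True)
T=lambda x,y:(235+(x+.5)/7-.5,155+(y+.5)/7-.5)
S=lambda x,y:(290+(x+.5)/4-.5,95+(y+.5)/4-.5)
hole_t=onz("top",*T(582,227),.038); hole_s=onz("scene",*S(156,480),.038)
print("hole",hole_t,hole_s)
A=onz("top",*T(620,70),.03);B=onz("top",*T(727,305),.03);print("end corners top",A,B,np.linalg.norm(A-B))
C=onz("top",*T(308,502),.03);print("hinge corner",C,np.linalg.norm(C-B))
A2=onz("scene",*S(190,562),.03);B2=onz("scene",*S(57,497),.03);print("scene corners",A2,B2,np.linalg.norm(A2-B2))
for n,P,Q in(("yellow",T(609,100),T(697,287)),):
    p,q=onz("top",*P,.03),onz("top",*Q,.03);print(n,p,q,np.linalg.norm(p-q))
p,q=onz("scene",*S(185,537),.03),onz("scene",*S(76,484),.03);print(p,q)
for a,b in (((65,252),(372,92)),((177,492),(243,44))):
    print("bar",tri(ray("top",*T(*a)),ray("scene",*S(*b))))
# plate corners z=.038
for a in((600,145),(655,265),(395,390),(340,265)):print("plate",onz("top",*T(*a),.038))
# pin, mask
for n in("top","scene"):
    im=cv2.imread(f"pics/{n}0.png");h=cv2.cvtColor(im,cv2.COLOR_BGR2HSV)
    m=((h[...,0]<6)|(h[...,0]>174))&(h[...,1]>180)&(h[...,2]>70)
    m=m.astype(np.uint8)
    k,l,st,ce=cv2.connectedComponentsWithStats(m)
    for i in range(1,k):
        if st[i,4]>15:print(n,st[i],ce[i])
U=lambda x,y:(385+(x+.5)/6-.5,185+(y+.5)/6-.5)
V=lambda x,y:(180+(x-420+.5)*70/360-.5,210+(y+.5)*70/360-.5)
print("collar top",onz("top",*U(232,174),.055),"grip top",onz("top",*U(255,173),.09))
print("sc collar",onz("scene",*V(574,143),.055),"grip top",onz("scene",*V(564,88),.09))
c=[onz("top",*U(*a),.05) for a in((330,55),(387,170),(125,295),(72,177))];print("rack",*c,np.mean(c,0))
E
python3 m1.py
```

```text
hole [0.5725 0.0203 0.038 ] [0.5749 0.0203 0.038 ]
end corners top [0.6345 0.0044 0.03  ] [ 0.542  -0.0354  0.03  ] 0.10069329427738348
hinge corner [0.4685 0.1278 0.03  ] 0.17900657181314922
scene corners [0.6344 0.0056 0.03  ] [ 0.5483 -0.0348  0.03  ] 0.09501762909898794
yellow [0.6228 0.0089 0.03  ] [ 0.5492 -0.0239  0.03  ] 0.08057861070223288
[0.6167 0.0139 0.03  ] [ 0.5455 -0.0193  0.03  ]
bar (array([0.548 , 0.1786, 0.2519]), np.float64(0.003294446015694318))
bar (array([0.4739, 0.1429, 0.2538]), np.float64(0.0011113008016616574))
plate [0.6042 0.0128 0.038 ]
plate [ 0.5574 -0.0075  0.038 ]
plate [0.5109 0.0931 0.038 ]
plate [0.5594 0.1137 0.038 ]
top [424 210   7   8  47] [427.1277 213.2979]
scene [ 534    0  106  133 4496] [605.5018  75.7627]
scene [  0 116   7  14  58] [  2.0517 124.0172]
scene [204 225   9  14  92] [208.0435 231.0326]
collar top [ 0.4959 -0.2577  0.055 ] grip top [ 0.4955 -0.2574  0.09  ]
sc collar [ 0.4995 -0.2586  0.055 ] grip top [ 0.4976 -0.2565  0.09  ]
rack [ 0.5481 -0.3049  0.05  ] [ 0.4965 -0.3287  0.05  ] [ 0.4434 -0.2098  0.05  ] [ 0.4959 -0.1878  0.05  ] [ 0.496  -0.2578  0.05  ]
```

Call:
play_rows:
  targets: [0,0,-18,-6.4,0,0,-18,-6.4,0,0,-18,-6.4,0,0,-18,-6.4,0,0,-18,-6.4,0,0,-18,-6.4,0,0,-10,-6.1]
  hand: -1

```text
t: 0.68
tool_pos: [0.2168, 0.5825, 0.299]
tcp_rot: [-0.004, -0.223, 0.975, -0.005]
force: [0.5, 0.7, -0.5]
width: 0.0911
```

```bash
cat >> h.py <<'E'
def st():
    o=env.get_obs();q=o["tcp_rot"];M=R.from_quat(q[[1,2,3,0]]).as_matrix()
    np.set_printoptions(precision=4,suppress=True)
    print("t",o["t"],"tcp",o["tool_pos"],"yaw",np.degrees(np.arctan2(M[1,1],M[0,1])),"tz",M[:,2],"F",o["force"],"w",o["width"],"j",o["joint_positions"]);return o,M
def to(p):
    o,M=st();print("tool shift mm",1000*M.T@(np.array(p)-o["tool_pos"]))
E
python3 -c "
from h import *
to([.511,.1608,.30])
print(proj('top',[0.5,0,0]),onz('top',404,173,.04))"
```

```text
t 0.6833 tcp [0.2168 0.5825 0.299 ] yaw 115.80271708868898 tz [-0.0059 -0.012  -0.9999] F [ 0.4912  0.7492 -0.5118] w 0.09107044632414531 j [ 1.1185  0.4137  1.1619  0.      1.5793 -0.9026]
tool shift mm [ -81.3897 -507.6951    2.2887]
[325.4033 214.1065] [ 0.6066 -0.2135  0.04  ]
```

Call:
play_rows:
  targets: [-6.5,-39,0,0,-6.5,-39,0,0,-6.5,-39,0,0,-6.5,-39,0,0,-6.5,-39,0,0,-6.5,-39,0,0,-6.5,-39,0,0,-6.5,-39,0,0,-6.5,-39,0,0,-6.5,-39,0,0,-6.5,-39,0,0,-6.5,-39,0,0]

```text
t: 1.68
tool_pos: [0.4999, 0.1867, 0.3008]
tcp_rot: [-0.005, -0.234, 0.972, -0.004]
force: [1.5, 1.0, 0.2]
width: 0.0911
```

```bash
python3 -c "
from h import *
to([.511,.1608,.30])"
```

```text
t 1.6833 tcp [0.4999 0.1867 0.3008] yaw 117.00965042235443 tz [-0.0078 -0.0093 -0.9999] F [1.5156 1.0409 0.1707] w 0.09107595911311045 j [ 0.2506  0.2713  1.3747 -0.0071  1.5055 -1.7911]
tool shift mm [  1.8716 -28.0684   0.9636]
```

Call:
play_rows:
  targets: [1,-14,0,1.5,1,-14,0,1.4,0,0,0,0]

```text
t: 1.93
tool_pos: [0.5147, 0.1523, 0.2997]
tcp_rot: [-0.005, -0.204, 0.979, -0.005]
force: [0.1, 0.1, -0.2]
width: 0.0911
```

```bash
python3 -c "
from h import *
to([.511,.1608,.233])
for n in ('scene','top'): 
  im=env.get_image(n); cv2.imwrite(f'pics/{n}1.png',im)
s=cv2.imread('pics/scene1.png')[50:170,290:430];t=cv2.imread('pics/top1.png')[130:250,220:360]
cv2.imwrite('pics/d1.png',np.hstack([cv2.resize(s,(395,340)),cv2.resize(t,(397,340))]))
"
```

```text
t 1.9333 tcp [0.5147 0.1523 0.2997] yaw 113.58289399464141 tz [-0.0088 -0.0113 -0.9999] F [ 0.1192  0.1128 -0.163 ] w 0.09107164853375962 j [ 0.1833  0.2775  1.3686 -0.0095  1.5061 -1.7984]
tool shift mm [-0.8426  9.694  66.6526]
```

View pics/d1.png

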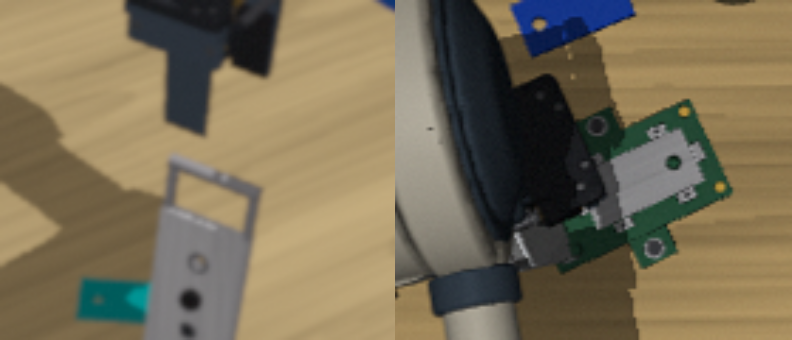

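The near finger ends at crop (187,130), above the bar at crop (215,172). The tool overshot by about 10 mm. I'll correct that and descend.

Call:
play_rows:
  targets: [0,9,10,0,0,0,20,0,0,0,20,0,0,0,14,0,0,0,0,0,0,0,0,0]

```text
t: 2.53
tool_pos: [0.5045, 0.1706, 0.2312]
tcp_rot: [-0.006, -0.21, 0.978, -0.003]
force: [0.5, -0.2, 1.1]
width: 0.0911
```

```bash
python3 -c "
from h import *
to([.511,.1608,.233])
for n in ('scene','top'): 
  im=env.get_image(n); cv2.imwrite(f'pics/{n}2.png',im)
s=cv2.imread('pics/scene2.png')[50:170,290:430]
cv2.imwrite('pics/d2.png',cv2.resize(s,(700,600)))
"
```

```text
t 2.5333 tcp [0.5045 0.1706 0.2312] yaw 114.29644739113445 tz [-0.0098 -0.0085 -0.9999] F [ 0.475  -0.2421  1.1485] w 0.09107561164386987 j [ 0.2185  0.3227  1.4915 -0.0064  1.3388 -1.7748]
tool shift mm [ -1.8105 -11.6385  -1.8045]
```

View pics/d2.png

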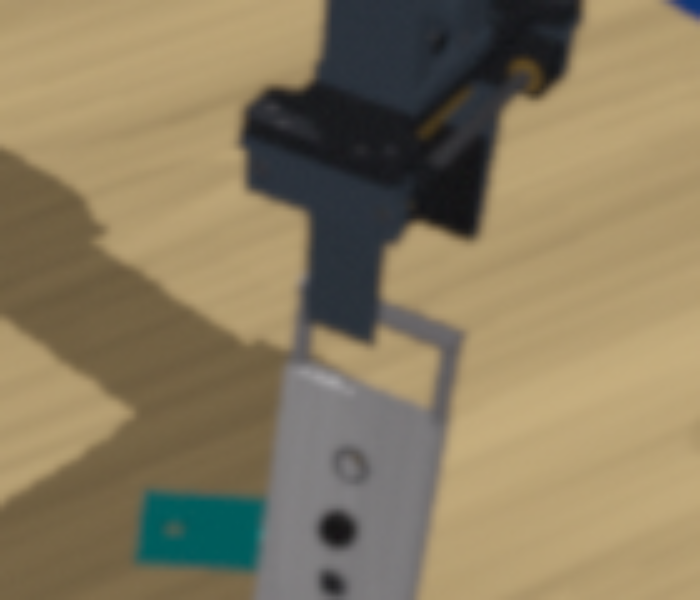

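Call:
play_rows:
  targets: [-1.5,-5,0,0,0,-5,0,0,0,0,0,0]

```text
t: 2.88
tool_pos: [0.5119, 0.1622, 0.234]
tcp_rot: [-0.003, -0.211, 0.977, -0.003]
force: [-0.2, 1.1, -0.5]
width: 0.0913
```

```bash
python3 -c "
from h import *
print(proj('scene',[.526,.123,.231]))
to([.511,.1608,.233])
"
```

```text
[356.02103396 127.84711785]
t 2.8833 tcp [0.5119 0.1622 0.234 ] yaw 114.37377874491372 tz [-0.0053 -0.0077 -1.    ] F [-0.2448  1.0815 -0.5434] w 0.09128533529270869 j [ 0.2004  0.3242  1.481  -0.0067  1.3432 -1.7943]
tool shift mm [ 1.4471 -0.9157  1.0418]
```

```bash
python3 -c "
from h import *
print(proj('scene',[.511,.1608,.2529]),proj('scene',[.5735,.0205,.038]))
y=np.array([-.407,.913,0]);t=np.array([.5045,.1706,.2312])
for d in(-.046,-.059,.046): print(d,proj('scene',t+d*y),proj('scene',t+d*y+[0,0,.02]))
im=env.get_image('scene'); cv2.imwrite(f'pics/scene3.png',im)
cv2.imwrite('pics/d3.png',cv2.resize(im[50:170,290:430],(700,600)))
"
```

```text
[366.08584777 111.56426426] [328.39077341 214.21579191]
-0.046 [357.29561644 126.34026416] [357.86319275 119.38058175]
-0.059 [354.44583587 129.26081642] [354.98001595 122.29008633]
0.046 [376.38310891 106.783886  ] [377.15969549  99.91399151]
```

View pics/d3.png

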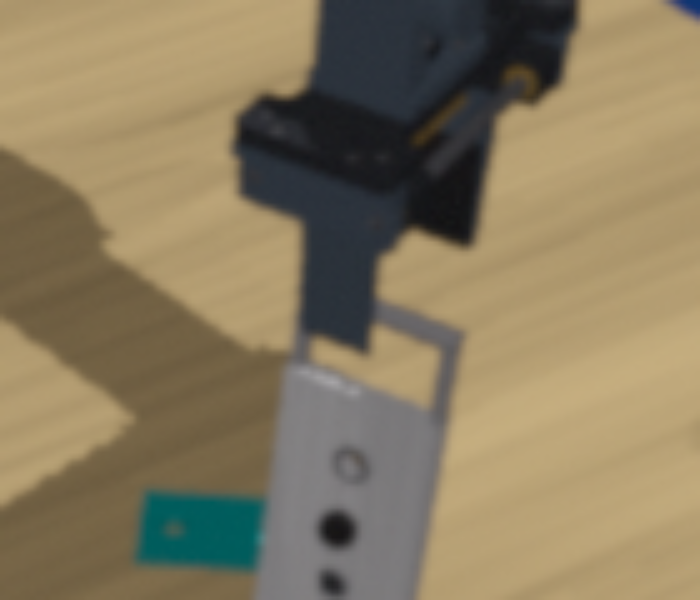

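The near finger's tip is at crop (337,345). That is about 10 px higher than the TCP projects, so the fingers may retract when open. I'll go down a few mm and close.

Call:
play_rows:
  targets: [1,0,5,0,0,0,1,0,0,0,0,0,0,0,0,0,0,0,0,0,0,0,0,0]
  hand: 1

```text
t: 3.43
tool_pos: [0.5113, 0.1615, 0.228]
tcp_rot: [-0.003, -0.21, 0.978, -0.003]
force: [0.2, -1.1, -0.1]
width: 0.0541
```

```bash
python3 -c "
from h import *
to([.511,.1608,.233])
im=env.get_image('scene'); cv2.imwrite(f'pics/scene4.png',im)
cv2.imwrite('pics/d4.png',cv2.resize(im[50:170,290:430],(700,600)))
"
```

```text
t 3.4333 tcp [0.5113 0.1615 0.228 ] yaw 114.27624381713316 tz [-0.0042 -0.0072 -1.    ] F [ 0.1545 -1.1337 -0.1138] w 0.054104544379010404 j [ 0.199   0.3274  1.4933 -0.0064  1.3265 -1.7939]
tool shift mm [ 0.545  -0.5431 -4.9553]
```

View pics/d4.png

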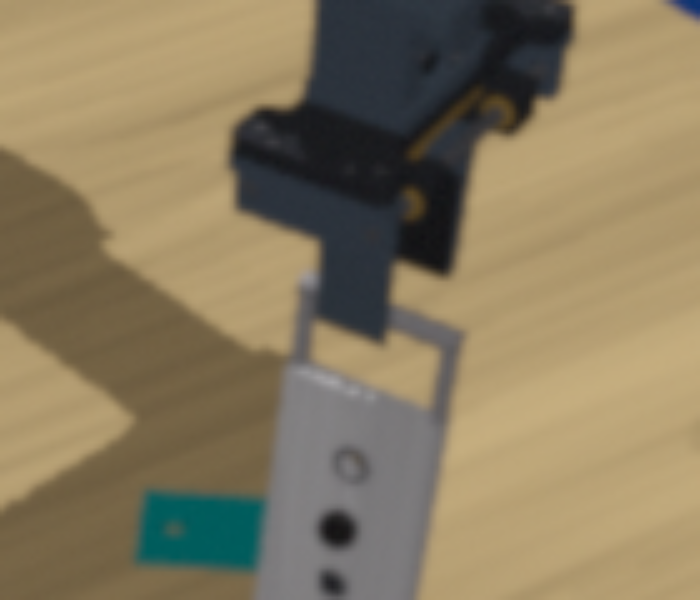

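Call:
play_rows:
  targets: [0,0,0,0,0,0,0,0,0,0,0,0,0,0,0,0,0,0,0,0,0,0,0,0,0,0,0,0]

```text
t: 4.07
tool_pos: [0.5113, 0.1617, 0.2282]
tcp_rot: [-0.003, -0.21, 0.978, -0.003]
force: [-0.5, -0.2, -0.4]
width: 0.0033
```

```bash
python3 -c "
from h import *
to([.511,.1608,.233])
im=env.get_image('scene'); cv2.imwrite(f'pics/scene5.png',im)
cv2.imwrite('pics/d5.png',cv2.resize(im[50:170,290:430],(700,600)))
"
```

```text
t 4.0667 tcp [0.5113 0.1617 0.2282] yaw 114.29412262435191 tz [-0.004  -0.0071 -1.    ] F [-0.4941 -0.182  -0.4193] w 0.003348528831614886 j [ 0.1994  0.3273  1.4931 -0.0064  1.3266 -1.7939]
tool shift mm [ 0.662  -0.6929 -4.8289]
```

View pics/d5.png

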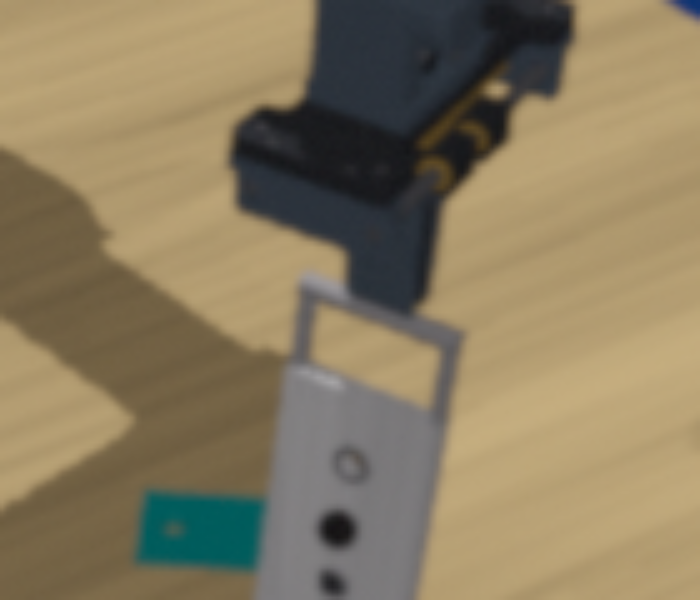

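The fingers closed with no bar between them (width 3 mm). Their tip appears at crop (385,305), about 20 mm above where tool_pos puts it. I'll check the offset against the start picture before retrying.

```bash
python3 -c "
from h import *
print(proj('scene',[.5113,.1617,.2282]),proj('scene',[.5113,.1617,.2482]))
p=np.array([.2181,.5853,.1817]);y=np.array([.349,.937,0])
for d in(-.046,-.059,0,.046,.059): print(d,proj('top',p+d*y),proj('top',p+d*y+[0,0,.02]))
im=env.get_image('top'); cv2.imwrite('pics/top5.png',im)
t=cv2.imread('pics/top0.png')
cv2.imwrite('pics/d6.png',np.hstack([cv2.resize(t[300:400,0:120],(480,400)),cv2.resize(im[140:240,220:300],(320,400))]))
"
```

```text
[365.65327731 120.0578298 ] [366.31644606 113.1554112 ]
-0.046 [ 95.54716453 344.02592116] [ 90.40392595 346.83497334]
-0.059 [100.55667854 346.07414387] [ 95.51782352 348.93799543]
0 [ 77.97874746 336.78523362] [ 72.47709088 339.40075727]
0.046 [ 60.6695851  329.56089704] [ 54.82754668 331.98390886]
0.059 [ 55.82728116 327.5232098 ] [ 49.89249091 329.89207683]
```

View pics/d6.png

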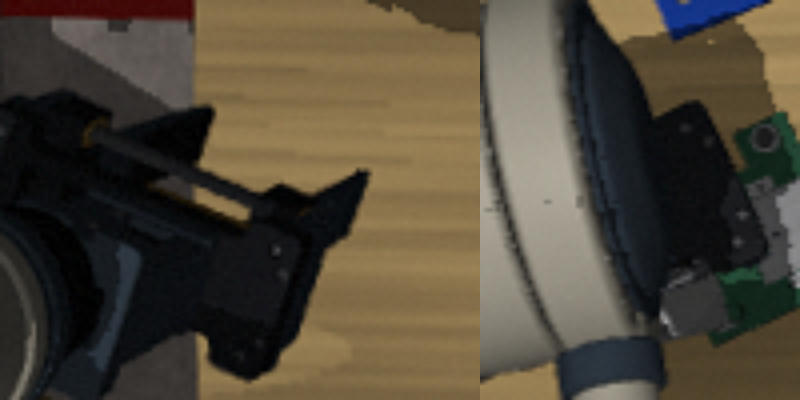

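Start-picture tips are at top (92,343) and (52,327). Both views put the real fingertips about 20–30 mm higher than the reported TCP. I'll reopen, go lower in small steps and watch the picture. The open fingers straddle the leaf, so this is safe.

Call:
play_rows:
  targets: [0,0,0,0,0,0,0,0,0,0,0,0,0,0,0,0,0,0,0,0,0,0,0,0,0,0,0,0,0,0,7,0,0,0,7,0,0,0,6,0,0,0,0,0]
  hand: -1

```text
t: 5.08
tool_pos: [0.5111, 0.1614, 0.206]
tcp_rot: [-0.003, -0.21, 0.978, -0.003]
force: [-0.4, 0.5, -0.7]
width: 0.0706
```

```bash
python3 -c "
from h import *
to([.511,.1608,.208])
im=env.get_image('scene'); cv2.imwrite(f'pics/scene6.png',im)
cv2.imwrite('pics/d7.png',cv2.resize(im[50:170,290:430],(700,600)))
p=env.get_obs()['tool_pos'];y=np.array([-.407,.913,0])
for d in(-.046,-.059): print(proj('scene',p+d*y),proj('scene',p+d*y+[0,0,.03]))
"
```

```text
t 5.0833 tcp [0.5111 0.1614 0.206 ] yaw 114.28707575882129 tz [-0.0039 -0.0071 -1.    ] F [-0.3988  0.4736 -0.6633] w 0.07059607526183846 j [ 0.199   0.3477  1.5264 -0.0065  1.2727 -1.7938]
tool shift mm [ 0.4048 -0.5323 -1.9982]
[355.1355 137.5839] [355.9431 127.3923]
[352.2968 140.5557] [353.0543 130.3505]
```

View pics/d7.png

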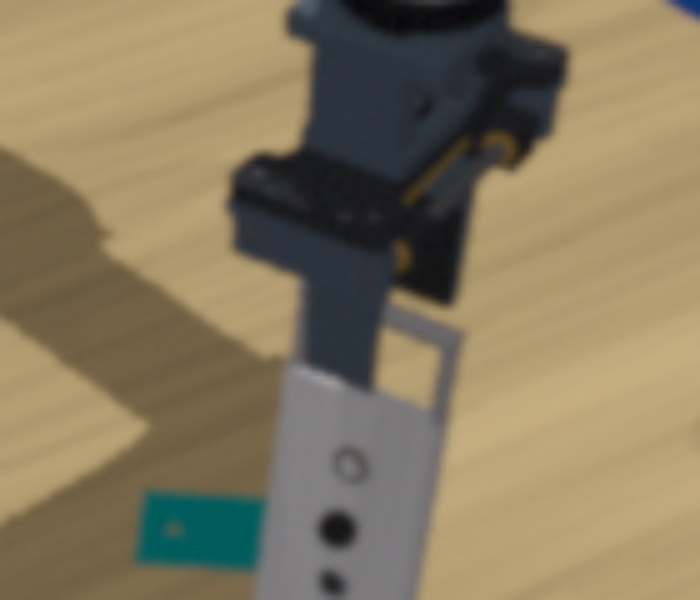

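```bash
python3 -c "
from h import *
np.set_printoptions(precision=1,suppress=True)
p=np.array([.2181,.5853,.1817]);y=np.array([.349,.937,0]);x=np.array([-.937,.349,0])
for s in(-1,1):
  for d in(.046,.059):
    for e in(-.011,-.016):
      print(s,d,e,[ ((proj('top',p+s*d*y+e*x+[0,0,z])-[0,300])*4) for z in(0,.02,.03)])
t=cv2.imread('pics/top0.png');cv2.imwrite('pics/d8.png',cv2.resize(cv2.convertScaleAbs(t[310:380,30:110],alpha=2.5),(640,560),interpolation=cv2.INTER_CUBIC))
"
```

```text
-1 0.046 -0.011 [array([388.3, 158.4]), array([367.9, 169.2]), array([357.3, 174.8])]
-1 0.046 -0.016 [array([391.1, 150.3]), array([370.7, 161. ]), array([360.2, 166.5])]
-1 0.059 -0.011 [array([408.4, 166.6]), array([388.3, 177.6]), array([378. , 183.4])]
-1 0.059 -0.016 [array([411.2, 158.5]), array([391.2, 169.4]), array([380.9, 175. ])]
1 0.046 -0.011 [array([248.7, 100.7]), array([225.5, 110. ]), array([213.4, 114.8])]
1 0.046 -0.016 [array([251.5,  92.7]), array([228.3, 101.9]), array([216.3, 106.6])]
1 0.059 -0.011 [array([229.3,  92.6]), array([205.7, 101.7]), array([193.5, 106.4])]
1 0.059 -0.016 [array([232.1,  84.6]), array([208.5,  93.5]), array([196.3,  98.1])]
```

View pics/d8.png

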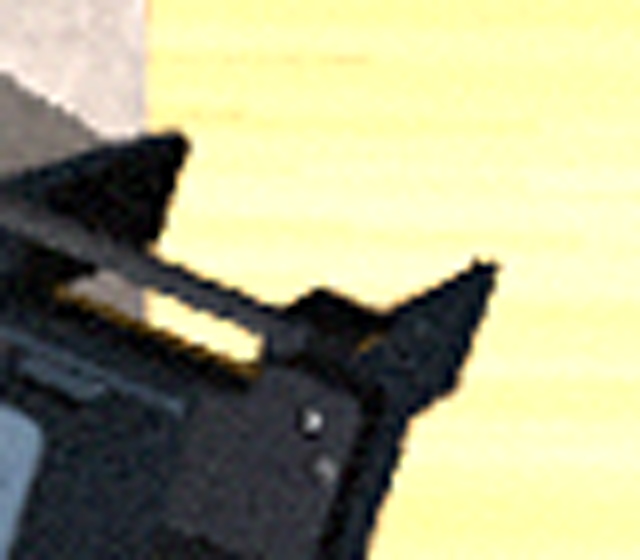

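Both views agree: the visible tips are about 28 mm above the reported TCP. At reported z = 0.206 the grasp point should therefore be at the bar's 0.253, so I'll close here.

Call:
play_rows:
  targets: [0,0,0,0,0,0,0,0,0,0,0,0,0,0,0,0,0,0,0,0,0,0,0,0,0,0,0,0,0,0,0,0,0,0,0,0,0,0,0,0,0,0,0,0]
  hand: 1

```text
t: 6.05
tool_pos: [0.5118, 0.1616, 0.2072]
tcp_rot: [-0.002, -0.21, 0.978, -0.003]
force: [-0.1, -0.8, 0.1]
width: 0.0113
```

```bash
python3 -c "
from h import *
st()
im=env.get_image('scene'); cv2.imwrite(f'pics/scene7.png',im)
cv2.imwrite('pics/d9.png',cv2.resize(im[50:170,290:430],(700,600)))
"
```

```text
t 6.05 tcp [0.5118 0.1616 0.2072] yaw 114.28536872799435 tz [-0.0025 -0.0069 -1.    ] F [-0.0973 -0.8059  0.1351] w 0.011280491266646573 j [ 0.199   0.3467  1.5245 -0.0065  1.2742 -1.7937]
```

View pics/d9.png

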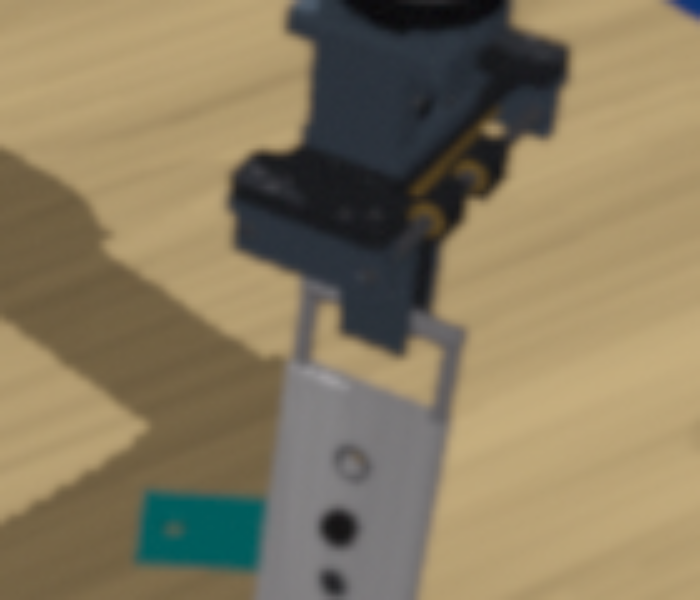

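The bar is gripped: width 11.3 mm and the pads straddle it at crop (375,315). The working TCP-to-bar offset is about 45 mm. Next I'll work out the arc rows.

```bash
cat >> h.py <<'E'
H=np.array([.5222,.1355,.046]);Y=np.array([-.407,.9135,0]);C=.045;r=.208
def arc(dth,n):
    o,M=st();b=o["tool_pos"]+[0,0,C]-H;y=b@Y;z=b[2];th=np.arctan2(z,-y)
    print("rad",np.hypot(y,z),"th",th)
    l=[]
    for k in range(n):
        t2=max(th+dth,0); 
        if k==0: dy,dz=-r*np.cos(t2)-y, r*np.sin(t2)-z
        else: dy,dz=-r*(np.cos(t2)-np.cos(th)), r*(np.sin(t2)-np.sin(th))
        l.append((round(dy*1000,1),round(-dz*1000,1)));th=t2
    print(l)
E
python3 -c "
from h import *
arc(-.08,5)"
```

```text
t 6.1 tcp [0.5118 0.1616 0.2072] yaw 114.28503030144694 tz [-0.0025 -0.0068 -1.    ] F [0.0202 0.5407 0.5216] w 0.011160095727627575 j [ 0.199   0.3467  1.5245 -0.0065  1.2742 -1.7937]
rad 0.20806186028962145 th 1.7061326283919693
[(np.float64(-16.6), np.float64(-1.5)), (np.float64(-16.6), np.float64(-0.3)), (np.float64(-16.6), np.float64(1.1)), (np.float64(-16.5), np.float64(2.4)), (np.float64(-16.2), np.float64(3.7))]
```

Call:
play_rows:
  targets: [0,-10,-1,0,0,-16,0,0,0,-16,1,0,0,-16,2,0,0,-10,3,0]

```text
t: 6.52
tool_pos: [0.5403, 0.0981, 0.2041]
tcp_rot: [-0.002, -0.212, 0.977, -0.002]
force: [-2.2, -4.0, 14.8]
width: 0.011
```

```bash
python3 -c "
from h import *
arc(-.09,6)"
```

```text
t 6.5167 tcp [0.5403 0.0981 0.2041] yaw 114.47857228804789 tz [-0.0021 -0.0054 -1.    ] F [-2.2299 -3.9733 14.8046] w 0.010972053927005199 j [ 0.0746  0.3668  1.501  -0.0055  1.2763 -1.9219]
rad 0.20732815922856382 th 1.3690218377617656
[(np.float64(-18.3), np.float64(3.9)), (np.float64(-17.7), np.float64(6.2)), (np.float64(-17.0), np.float64(7.7)), (np.float64(-16.3), np.float64(9.2)), (np.float64(-15.4), np.float64(10.7)), (np.float64(-14.4), np.float64(12.0))]
```

Call:
play_rows:
  targets: [0,-16,3,0.3,0,-17,6,0,0,-17,8,0,0,-16,9,0,0,-15,10,0,0,-10,8,0]

```text
t: 7.02
tool_pos: [0.5796, 0.0098, 0.1582]
tcp_rot: [-0.001, -0.209, 0.978, -0.001]
force: [3.0, 7.4, -5.2]
width: 0.0111
```

```bash
python3 -c "
from h import *
arc(-.09,6)
im=env.get_image('scene'); cv2.imwrite(f'pics/scene8.png',im)
cv2.imwrite('pics/d10.png',cv2.resize(im[60:260,260:460],(600,600)))"
```

```text
t 7.0167 tcp [0.5796 0.0098 0.1582] yaw 114.11064493004187 tz [-0.002  -0.0019 -1.    ] F [ 3.0207  7.4121 -5.1531] w 0.01107396293001399 j [-0.0847  0.4554  1.4888 -0.0022  1.1993 -2.0755]
rad 0.20933361482719157 th 0.8498585316585456
[(np.float64(-12.6), np.float64(14.0)), (np.float64(-12.3), np.float64(14.1)), (np.float64(-10.9), np.float64(15.2)), (np.float64(-9.5), np.float64(16.1)), (np.float64(-8.1), np.float64(16.9)), (np.float64(-6.5), np.float64(17.5))]
```

View pics/d10.png

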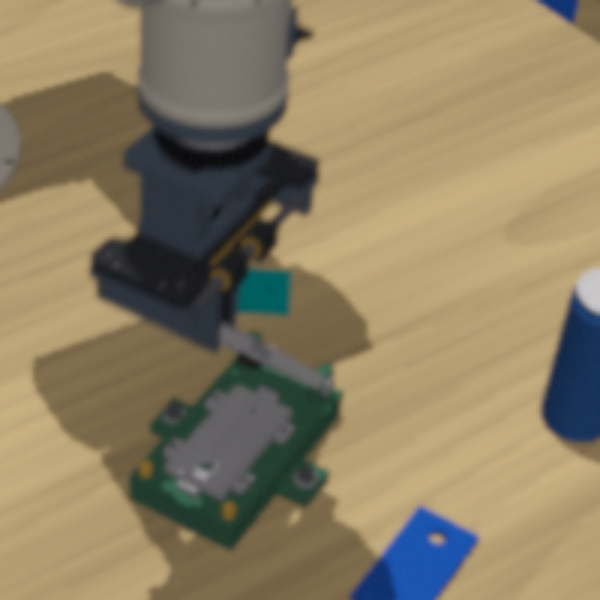

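The leaf is held and following, seen edge-on at crop (280,355). I'll continue the arc.

Call:
play_rows:
  targets: [0,-9,10,0,0,-12,14,0,0,-11,15,0,0,-10,16,0,0,-8,16,0,0,-5,12,0]

```text
t: 7.57
tool_pos: [0.6041, -0.0448, 0.0688]
tcp_rot: [-0.0, -0.208, 0.978, 0.001]
force: [2.8, 13.4, -3.7]
width: 0.0115
```

```bash
python3 -c "
from h import *
arc(-.09,5)"
```

```text
t 7.5667 tcp [ 0.6041 -0.0448  0.0688] yaw 114.01932480175785 tz [-0.0015  0.0025 -1.    ] F [ 2.7876 13.387  -3.6519] w 0.011506991721693567 j [-0.174   0.5934  1.5153  0.0025  1.0347 -2.1653]
rad 0.20931160114995956 th 0.3299040596795957
[(np.float64(-4.0), np.float64(18.4)), (np.float64(-3.6), np.float64(18.4)), (np.float64(-2.0), np.float64(18.6)), (np.float64(-0.4), np.float64(12.5)), (np.float64(-0.0), np.float64(-0.0))]
```

Call:
play_rows:
  targets: [0,-1,12,0,0,-2,14,0,0,-1,12,0,0,0,8,0,0,0,3,0]

```text
t: 7.98
tool_pos: [0.6081, -0.0541, 0.0137]
tcp_rot: [0.0, -0.208, 0.978, 0.0]
force: [1.1, 6.6, 2.2]
width: 0.011
```

```bash
python3 -c "
from h import *
arc(-.05,3)
im=env.get_image('scene'); cv2.imwrite(f'pics/scene9.png',im)
cv2.imwrite('pics/d11.png',cv2.resize(im[100:280,240:440],(666,600)))"
```

```text
t 7.9833 tcp [ 0.6081 -0.0541  0.0137] yaw 113.95333695397922 tz [ 0.0007  0.0005 -1.    ] F [1.1354 6.561  2.2478] w 0.010996929328978645 j [-0.1869  0.6719  1.5454  0.0007  0.9238 -2.1762]
rad 0.20852027340111814 th 0.060703310350902144
[(np.float64(0.1), np.float64(10.4)), (np.float64(-0.0), np.float64(2.2)), (np.float64(-0.0), np.float64(-0.0))]
```

View pics/d11.png

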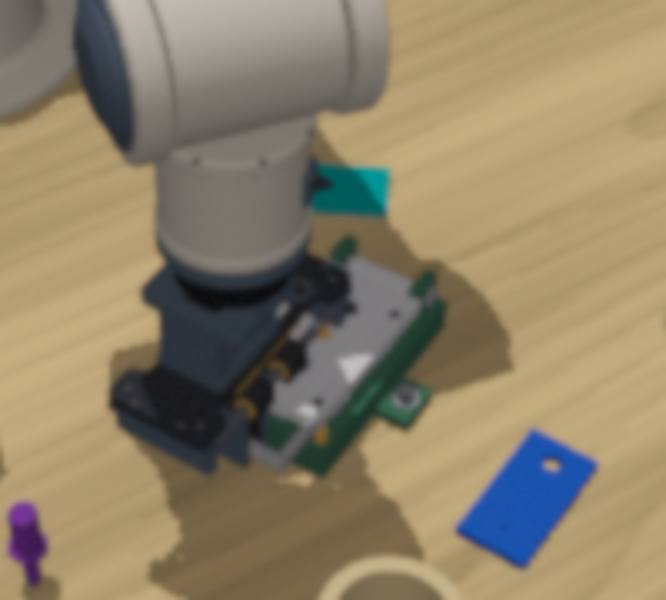

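The leaf is nearly flat on the jig. I'll ease it down onto its pad.

Call:
play_rows:
  targets: [0,0,4,0,0,0,2,0,0,0,0,0,0,0,0,0]

```text
t: 8.37
tool_pos: [0.6081, -0.0542, 0.0071]
tcp_rot: [0.0, -0.208, 0.978, 0.0]
force: [-0.3, 1.9, 4.2]
width: 0.0112
```

```bash
python3 -c "
from h import *
arc(-.05,3)"
```

```text
t 8.3667 tcp [ 0.6081 -0.0542  0.0071] yaw 113.98229311824518 tz [ 0.0005  0.0008 -1.    ] F [-0.3322  1.8845  4.1525] w 0.011170663940493443 j [-0.1873  0.6813  1.549   0.0011  0.911  -2.1773]
rad 0.20836402926251157 th 0.029358396385613543
[(np.float64(0.3), np.float64(6.1)), (np.float64(-0.0), np.float64(-0.0)), (np.float64(-0.0), np.float64(-0.0))]
```

Call:
play_rows:
  targets: [0,0,0,0,0,0,0,0,0,0,0,0,0,0,0,0,0,0,0,0,0,0,-5,0,0,0,-15,0,0,0,-30,0,0,0,-30,0,0,0,-30,0,0,0,-30,0]
  hand: 0.35

```text
t: 9.28
tool_pos: [0.6032, -0.0544, 0.1476]
tcp_rot: [-0.006, -0.208, 0.978, 0.002]
force: [0.2, -0.4, 0.3]
width: 0.0297
```

```bash
python3 -c "
from h import *
to([.497,-.2575,.16])
im=env.get_image('scene'); cv2.imwrite(f'pics/scene10.png',im)
cv2.imwrite('pics/d12.png',cv2.resize(im[100:280,180:420],(800,600)))"
```

```text
t 9.2833 tcp [ 0.6032 -0.0544  0.1476] yaw 113.99061927474727 tz [-0.0122  0.0016 -0.9999] F [ 0.2208 -0.3593  0.3238] w 0.029713205457253377 j [-0.188   0.5069  1.4259 -0.0008  1.2211 -2.1773]
tool shift mm [ 179.7324 -142.2882  -11.3707]
```

View pics/d12.png

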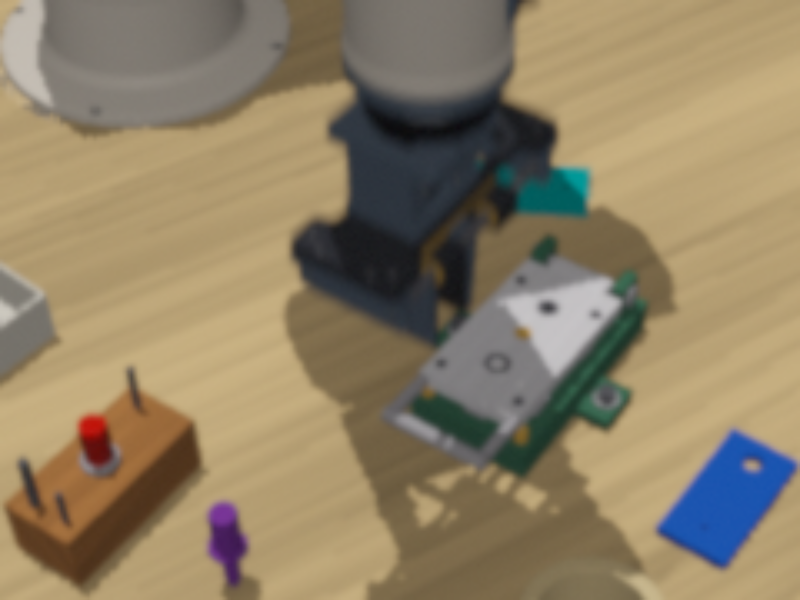

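The leaf is resting down on its pad, with the bush ring at crop (497,363), which is scene (329,209). I'll move to the red pin, which stands on the stand at scene (208,231). The purple one at scene (248,262) is not on the stand and is not the one meant.

Call:
play_rows:
  targets: [25,-20,-2,0,30,-24,-2,7,33,-20,-2,7,33,-16,0,7,28,-10,0,7,15,-5,0,7,5,0,0,7,0,0,0,7,0,0,0,7,0,0,0,7,0,0,0,7,0,0,0,7]
  hand: -0.3

```text
t: 10.33
tool_pos: [0.4664, -0.1882, 0.1677]
tcp_rot: [0.005, 0.456, 0.89, -0.0]
force: [-0.1, -0.5, -0.6]
width: 0.0593
```

```bash
python3 -c "
from h import *
to([.497,-.2575,.13])"
```

```text
t 10.3333 tcp [ 0.4664 -0.1882  0.1677] yaw 35.680215849432464 tz [ 0.0086 -0.0054 -0.9999] F [-0.0844 -0.4736 -0.6195] w 0.059286591740613265 j [-0.5019  0.3346  1.669  -0.0006  1.1279 -1.1244]
tool shift mm [-73.8305 -15.6832  38.3566]
```

Call:
play_rows:
  targets: [0,0,0,5,0,0,0,5,0,0,0,1,0,0,0,0]

```text
t: 10.67
tool_pos: [0.4661, -0.1883, 0.1686]
tcp_rot: [0.006, 0.546, 0.838, 0.0]
force: [-0.4, -0.4, -0.5]
width: 0.0591
```

```bash
python3 -c "
from h import *
to([.497,-.2575,.13])
for n in ('scene','top'):
  im=env.get_image(n); cv2.imwrite(f'pics/{n}11.png',im)
"
```

```text
t 10.6667 tcp [ 0.4661 -0.1883  0.1686] yaw 23.760204876300786 tz [ 0.0095 -0.0061 -0.9999] F [-0.3583 -0.4027 -0.5368] w 0.059084942813447866 j [-0.5022  0.3327  1.6693 -0.0008  1.1284 -0.9165]
tool shift mm [-75.4449   0.15    39.2954]
```

View pics/top11.png

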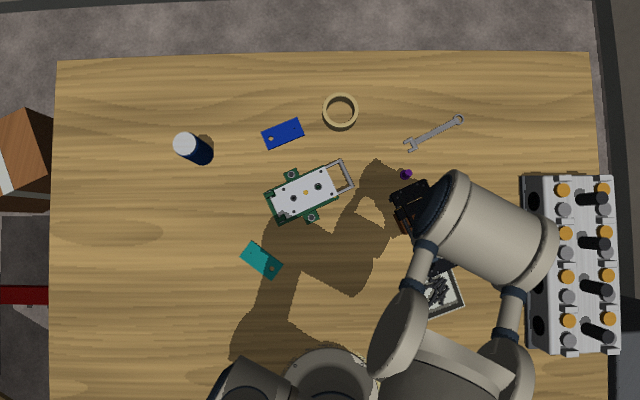

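Top view now shows the shut leaf unobstructed, with the bush near (318,187). I'll measure it and then go over the pin.

```bash
python3 -c "
from h import *
t=cv2.imread('pics/top11.png')[155:235,255:365];s=cv2.imread('pics/scene11.png')[165:255,290:400]
cv2.imwrite('pics/e1.png',cv2.resize(t,(770,560),interpolation=cv2.INTER_CUBIC));cv2.imwrite('pics/e2.png',cv2.resize(s,(660,540),interpolation=cv2.INTER_CUBIC))
"
```

```text
(no output)
```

View pics/e1.png

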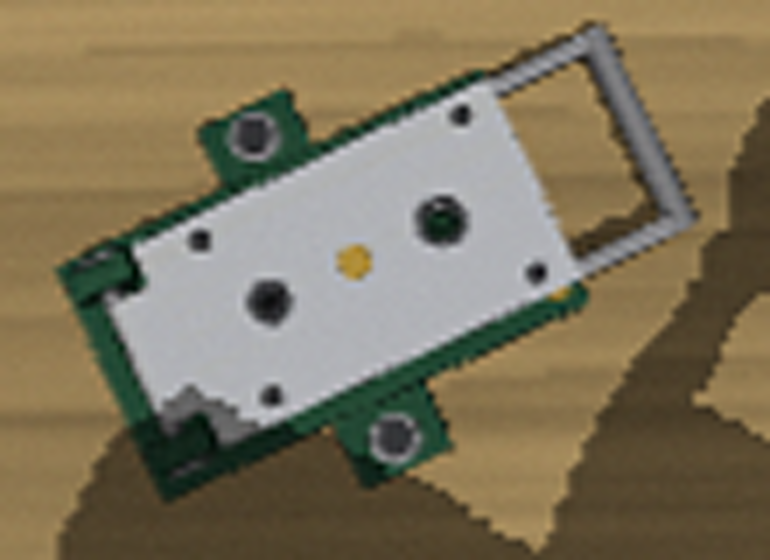

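View pics/e2.png

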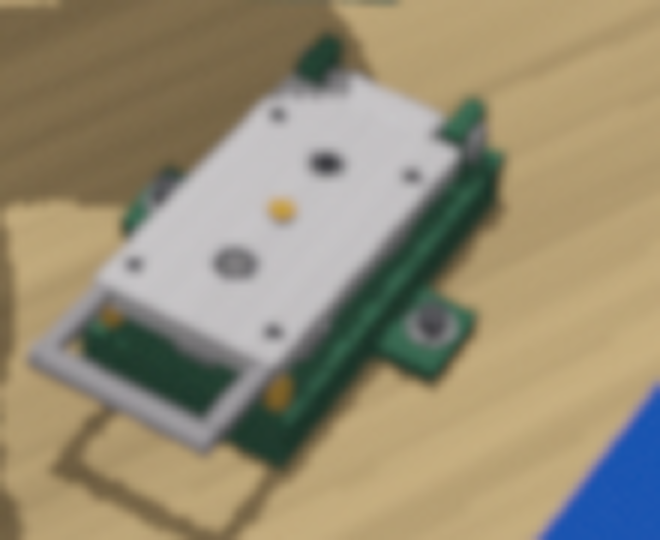

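Call:
play_rows:
  targets: [-20,0,3,0,-25,0,5,0,-20,0,6,0,-5,0,0,0,0,0,0,0]

```text
t: 11.18
tool_pos: [0.4955, -0.2538, 0.1551]
tcp_rot: [0.006, 0.54, 0.842, 0.0]
force: [-0.7, -0.3, -0.0]
width: 0.0594
```

```bash
python3 -c "
from h import *
to([.497,-.2575,.13])
im=env.get_image('scene'); cv2.imwrite(f'pics/scene12.png',im)
cv2.imwrite('pics/d13.png',cv2.resize(im[130:290,140:320],(675,600),interpolation=cv2.INTER_CUBIC))"
```

```text
t 11.1833 tcp [ 0.4955 -0.2538  0.1551] yaw 24.651829240840634 tz [ 0.0097 -0.006  -0.9999] F [-0.6869 -0.3065 -0.027 ] w 0.0593819657491595 j [-0.5809  0.4211  1.5612  0.0003  1.1479 -1.0113]
tool shift mm [-3.7235 -0.3023 25.1735]
```

View pics/d13.png

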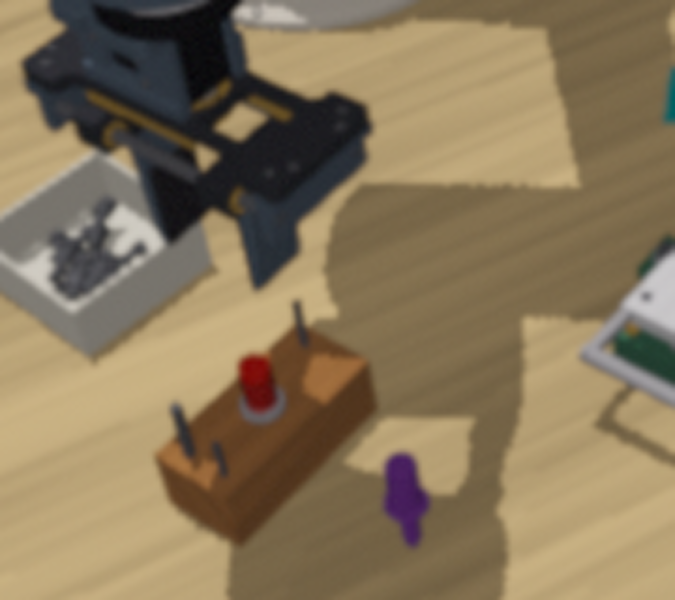

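```bash
python3 -c "
from h import *
T=lambda x,y:(255+(x+.5)/7-.5,155+(y+.5)/7-.5)
S=lambda x,y:(290+(x+.5)/6-.5,165+(y+.5)/6-.5)
a,b=T(442,220),S(235,263)
for z in(.0575,):print('bush',onz('top',*a,z),onz('scene',*b,z),tri(ray('top',*a),ray('scene',*b)))
for e in((355,262),(282,210)):pass
print('mid hole',onz('top',*T(355,262),.056),onz('scene',*S(282,210),.056))
p=env.get_obs()['tool_pos']
print(p);
for z in(0,.028,.04):print(proj('scene',p+[0,0,z]))
# pin from rays with z
U=lambda x,y:(385+(x+.5)/6-.5,185+(y+.5)/6-.5)
"
```

```text
bush [0.57331692 0.02029411 0.0575    ] [0.57243765 0.02173888 0.0575    ] (array([0.5733715 , 0.02062439, 0.05900683]), np.float64(0.000767432756551234))
mid hole [0.55807325 0.05341116 0.056     ] [0.55703745 0.05515384 0.056     ]
[ 0.49518233 -0.25336387  0.1551241 ]
[203.6125398 205.9739986]
[201.4032244  197.04313642]
[200.43013891 193.10538106]
```

Call:
play_rows:
  targets: [-3,0,18,0,0,0,22,0,0,0,22,0,0,0,18,0,0,0,8,0,0,0,0,0,0,0,0,0]

```text
t: 11.82
tool_pos: [0.4962, -0.2514, 0.0676]
tcp_rot: [0.007, 0.537, 0.844, 0.0]
force: [0.6, -0.2, 0.4]
width: 0.0592
```

```bash
python3 -c "
from h import *
to([.497,-.2575,.038])
for n in ('scene','top'):
  im=env.get_image(n); cv2.imwrite(f'pics/{n}13.png',im)
im=cv2.imread('pics/scene13.png')
cv2.imwrite('pics/d14.png',cv2.resize(im[180:280,160:270],(660,600),interpolation=cv2.INTER_CUBIC))"
```

```text
t 11.8167 tcp [ 0.4962 -0.2514  0.0676] yaw 25.095581280102905 tz [ 0.0115 -0.0063 -0.9999] F [ 0.6282 -0.1993  0.3946] w 0.05919543219313265 j [-0.577   0.5326  1.6564  0.0013  0.9396 -1.0157]
tool shift mm [-5.5825 -2.0712 29.6063]
```

View pics/d14.png

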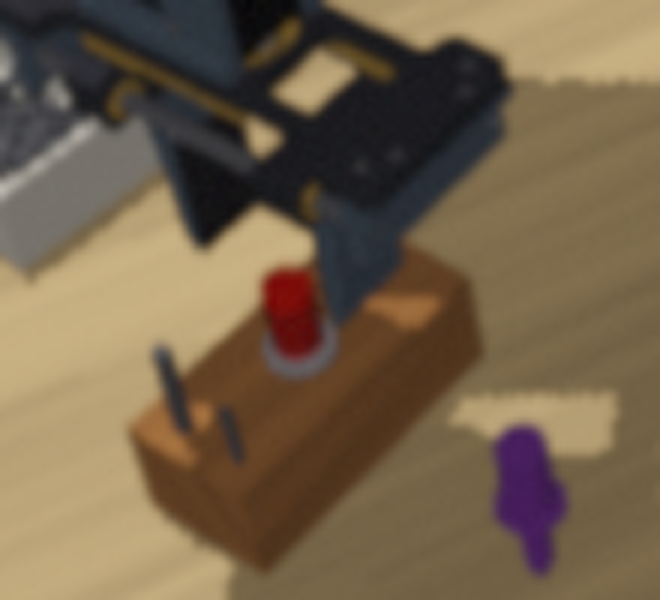

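Fingertips at crop (203,247) and (340,320) straddle the red pin at (290,310), about 5 mm off along tool x. I'll correct and descend.

Call:
play_rows:
  targets: [-5,-2,4,0,0,0,10,0,0,0,10,0,-1,0,4,0,0,0,0,0]

```text
t: 12.33
tool_pos: [0.4996, -0.2602, 0.0404]
tcp_rot: [0.01, 0.537, 0.844, 0.0]
force: [-0.1, 0.7, -0.1]
width: 0.0592
```

```bash
python3 -c "
from h import *
to([.497,-.2575,.036])
im=env.get_image('scene')
cv2.imwrite('pics/d15.png',cv2.resize(im[180:280,160:270],(660,600),interpolation=cv2.INTER_CUBIC))"
```

```text
t 12.3333 tcp [ 0.4996 -0.2602  0.0404] yaw 25.09513386798041 tz [ 0.0173 -0.0101 -0.9998] F [-0.0812  0.7271 -0.1184] w 0.05920535830743973 j [-0.587   0.5773  1.6675  0.0015  0.8768 -1.0258]
tool shift mm [ 3.6649 -1.2796  4.3047]
```

View pics/d15.png

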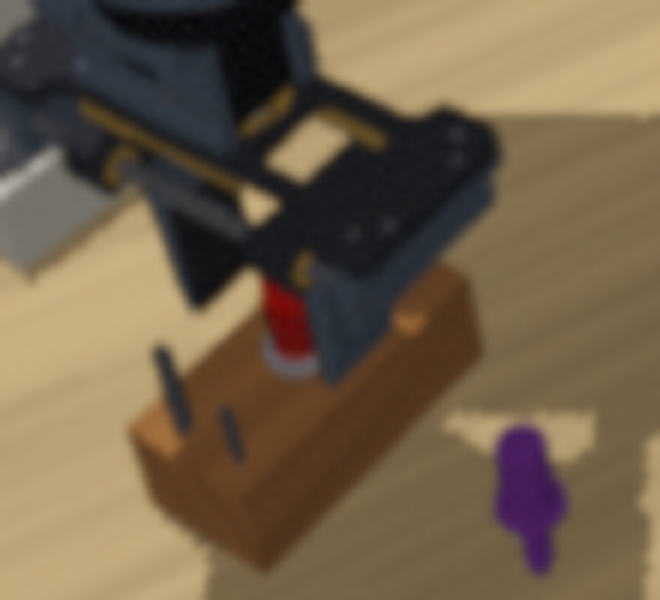

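Call:
play_rows:
  targets: [3,-1,3,1,0,0,3,0,0,0,0,0]

```text
t: 12.63
tool_pos: [0.4972, -0.2577, 0.034]
tcp_rot: [0.01, 0.545, 0.838, 0.0]
force: [0.6, -0.7, 0.0]
width: 0.0592
```

Call:
play_rows:
  targets: [0,0,0,0,0,0,0,0,0,0,0,0,0,0,0,0,0,0,0,0,0,0,0,0,0,0,0,0,0,0,0,0,0,0,0,0]
  hand: 1

```text
t: 13.38
tool_pos: [0.4975, -0.2577, 0.0346]
tcp_rot: [0.01, 0.545, 0.839, 0.0]
force: [0.2, 0.3, -0.4]
width: 0.0192
```

```bash
python3 -c "
from h import *
to([.497,-.2575,.036])
im=env.get_image('scene')
cv2.imwrite('pics/d16.png',cv2.resize(im[180:280,160:270],(660,600),interpolation=cv2.INTER_CUBIC))"
```

```text
t 13.3833 tcp [ 0.4975 -0.2577  0.0346] yaw 23.990432713011117 tz [ 0.0177 -0.0104 -0.9998] F [ 0.1847  0.3209 -0.4417] w 0.019205824517860244 j [-0.5853  0.5828  1.6799  0.0015  0.8584 -1.0048]
tool shift mm [ 0.3927 -0.3873 -1.4568]
```

View pics/d16.png

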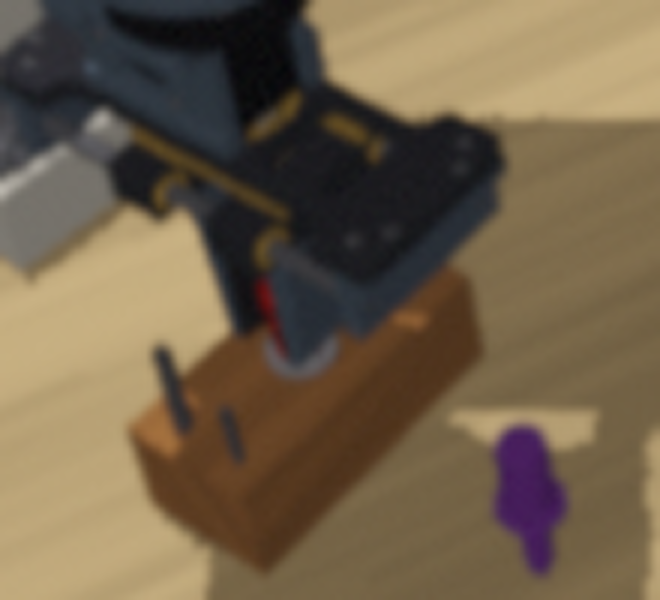

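The red pin is gripped at width 19.2 mm and still upright on the stand. I'll lift it clear of the bits.

Call:
play_rows:
  targets: [0,0,-8,0,0,0,-15,0,0,0,-20,0,0,0,-20,0,0,0,-20,0,0,0,-20,0,0,0,-15,0,0,0,-5,0,0,0,0,0]

```text
t: 14.18
tool_pos: [0.4941, -0.2557, 0.166]
tcp_rot: [0.009, 0.545, 0.839, 0.0]
force: [-0.2, -0.4, -1.9]
width: 0.0193
```

```bash
cat >> h.py <<'E'
def grasp_d():
    q=np.array([.01,.545,.839,0]);q/=np.linalg.norm(q);M=R.from_quat(q[[1,2,3,0]]).as_matrix()
    return M.T@(np.array([.497,-.2575,.010])-[.4975,-.2577,.0346]), M.T@[0,0,1.]
def tip(goal):
    d,a=grasp_d();o,M=st();t=o["tool_pos"]+M@d
    print("tip",t,"axis",M@a,"shift mm",1000*M.T@(np.array(goal)-t))
E
python3 -c "
from h import *
tip([.573,.021,.11])
im=env.get_image('scene');cv2.imwrite('pics/scene16.png',im)
cv2.imwrite('pics/d17.png',cv2.resize(im[130:280,130:295],(660,600),interpolation=cv2.INTER_CUBIC))"
```

```text
t 14.1833 tcp [ 0.4941 -0.2557  0.166 ] yaw 23.983714469733695 tz [ 0.0162 -0.0094 -0.9998] F [-0.1536 -0.4317 -1.893 ] w 0.019291311284917102 j [-0.5856  0.4047  1.5551  0.0012  1.1632 -1.0046]
tip [ 0.4936 -0.2555  0.1414] axis [ 0.0006 -0.0015  1.    ] shift mm [220.8074 184.5427  30.1288]
```

View pics/d17.png

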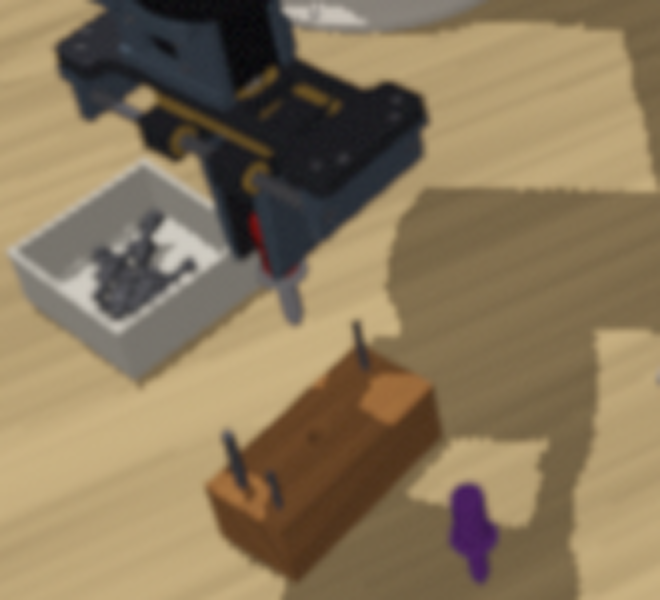

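The pin is out, with its shank tip at crop (293,322), which is scene (203,210).

Call:
play_rows:
  targets: [12,10,0,0,20,17,0,0,20,17,2,0,20,17,2,0,20,17,2,0,20,17,2,0,20,17,2,0,20,17,2,0,20,17,2,0,15,13,2,0,6,5,0,0,0,0,0,0]

```text
t: 15.23
tool_pos: [0.5615, -0.0012, 0.1337]
tcp_rot: [0.0, 0.546, 0.838, -0.003]
force: [-0.6, 0.5, -1.1]
width: 0.0195
```

```bash
python3 -c "
from h import *
print(proj('scene',[.4936,-.2555,.1414]))
tip([.573,.021,.08])"
```

```text
[203.46255743 210.15587473]
t 15.2333 tcp [ 0.5615 -0.0012  0.1337] yaw 23.784055792038973 tz [-0.0026 -0.0049 -1.    ] F [-0.6344  0.5395 -1.0827] w 0.019502200426696918 j [-0.1049  0.4592  1.562  -0.0058  1.1224 -0.5175]
tip [ 0.5605 -0.0008  0.1091] axis [ 0.0193 -0.006   0.9998] shift mm [15.0202 20.3766 29.0006]
```

Call:
play_rows:
  targets: [6,8,6,0,6,8,8,0,3,4,6,0,0,0,3,0,0,0,0,0]

```text
t: 15.65
tool_pos: [0.5735, 0.0199, 0.1062]
tcp_rot: [-0.001, 0.547, 0.837, -0.004]
force: [-0.4, 0.2, -1.4]
width: 0.0196
```

```bash
python3 -c "
from h import *
tip([.573,.021,.075])
for n in ('scene','top'):
  im=env.get_image(n); cv2.imwrite(f'pics/{n}17.png',im)
im=cv2.imread('pics/scene17.png')
cv2.imwrite('pics/d18.png',cv2.resize(im[140:240,280:390],(660,600),interpolation=cv2.INTER_CUBIC))"
```

```text
t 15.65 tcp [0.5735 0.0199 0.1062] yaw 23.682498489975046 tz [-0.0056 -0.0054 -1.    ] F [-0.3609  0.1531 -1.3604] w 0.019554480046437672 j [-0.0655  0.5099  1.5579 -0.0065  1.079  -0.4758]
tip [0.5724 0.0202 0.0816] axis [ 0.0223 -0.0056  0.9997] shift mm [0.4979 0.8877 6.6068]
```

View pics/d18.png

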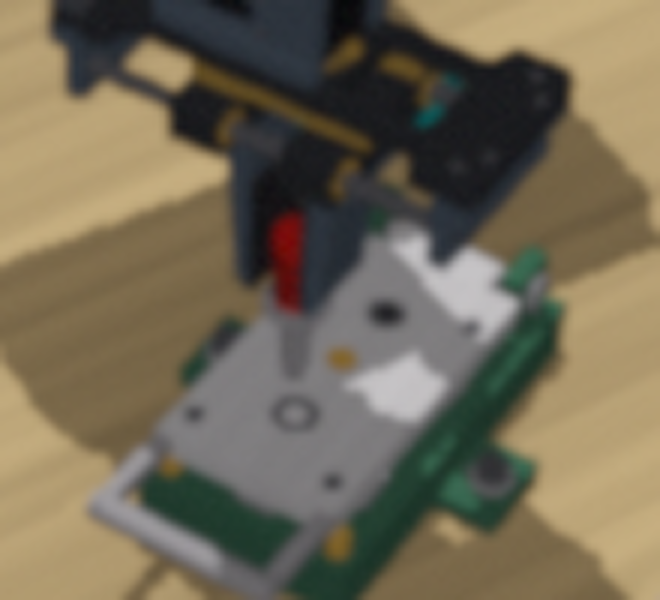

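The tip at crop (294,378) is directly above the bush ring at (295,413). I'll descend in small steps and watch the force.

Call:
play_rows:
  targets: [0,1,5,0,0,0,8,0,0,0,7,0,0,0,4,0,0,0,0,0]

```text
t: 16.17
tool_pos: [0.5748, 0.0186, 0.0814]
tcp_rot: [0.0, 0.548, 0.837, -0.003]
force: [-0.1, -0.8, -1.3]
width: 0.0192
```

```bash
python3 -c "
from h import *
tip([.5733,.0203,.057])
for n in ('scene','top'):
  im=env.get_image(n); cv2.imwrite(f'pics/{n}18.png',im)
im=cv2.imread('pics/scene18.png')
cv2.imwrite('pics/d19.png',cv2.resize(im[160:240,290:380],(675,600),interpolation=cv2.INTER_CUBIC))"
```

```text
t 16.1667 tcp [0.5748 0.0186 0.0814] yaw 23.576754918549153 tz [-0.0032 -0.0057 -1.    ] F [-0.1416 -0.7873 -1.2936] w 0.019162152998000503 j [-0.0675  0.5422  1.581  -0.0069  1.0212 -0.4754]
tip [0.5738 0.0189 0.0568] axis [ 0.0199 -0.0053  0.9998] shift mm [ 1.4681  0.0897 -0.1916]
```

View pics/d19.png

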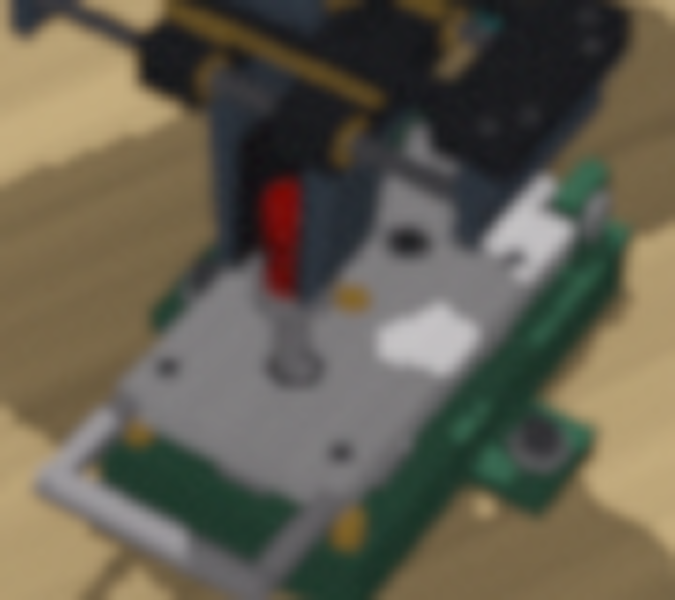

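The tip is entering the bush at crop (293,365) with no contact force. I'll correct by about 1.4 mm and go on.

Call:
play_rows:
  targets: [1.4,0,1,0,0,0,3,0,0,0,3,0,0,0,0,0]

```text
t: 16.6
tool_pos: [0.575, 0.0201, 0.0753]
tcp_rot: [0.001, 0.548, 0.837, -0.003]
force: [-0.5, 0.1, -1.3]
width: 0.0191
```

```bash
python3 -c "
from h import *
tip([.5733,.0203,.04])"
```

```text
t 16.6 tcp [0.575  0.0201 0.0753] yaw 23.59088049908869 tz [-0.0011 -0.0058 -1.    ] F [-0.527   0.0937 -1.3471] w 0.01908721920682968 j [-0.0649  0.5496  1.5878 -0.007   1.0049 -0.473 ]
tip [0.5741 0.0204 0.0507] axis [ 0.0178 -0.0052  0.9998] shift mm [ 0.2753 -0.737  10.7443]
```

Call:
play_rows:
  targets: [0.2,-0.7,3,0,0,0,3,0,0,0,3,0,0,0,0,0]

```text
t: 16.93
tool_pos: [0.5742, 0.02, 0.0655]
tcp_rot: [0.001, 0.548, 0.837, -0.003]
force: [-0.4, -0.5, -1.3]
width: 0.0194
```

```bash
python3 -c "
from h import *
tip([.5733,.0203,.03])"
```

```text
t 16.9333 tcp [0.5742 0.02   0.0655] yaw 23.595128043217336 tz [-0.0009 -0.0058 -1.    ] F [-0.3567 -0.53   -1.2826] w 0.019412492671669525 j [-0.0652  0.562   1.5986 -0.007   0.9815 -0.4731]
tip [0.5733 0.0203 0.0409] axis [ 0.0176 -0.0052  0.9998] shift mm [ 0.0575  0.0176 10.877 ]
```

Call:
play_rows:
  targets: [0,0,3,0,0,0,3,0,0,0,3,0,0,0,3,0,0,0,0,0]

```text
t: 17.35
tool_pos: [0.5741, 0.02, 0.052]
tcp_rot: [0.001, 0.548, 0.837, -0.003]
force: [0.1, 0.1, -1.6]
width: 0.019
```

```bash
python3 -c "
from h import *
tip([.5733,.0203,.02])"
```

```text
t 17.35 tcp [0.5741 0.02   0.052 ] yaw 23.59248450455309 tz [-0.0012 -0.0057 -1.    ] F [ 0.064   0.1491 -1.5536] w 0.018988260505831054 j [-0.0653  0.5808  1.6097 -0.007   0.952  -0.473 ]
tip [0.5732 0.0203 0.0274] axis [ 0.0179 -0.0053  0.9998] shift mm [-0.0255  0.1323  7.3909]
```

Call:
play_rows:
  targets: [0,0,3,0,0,0,3,0,0,0,2,0,0,0,0,0]

```text
t: 17.68
tool_pos: [0.5742, 0.02, 0.0431]
tcp_rot: [0.001, 0.548, 0.837, -0.003]
force: [-0.7, -0.2, -2.1]
width: 0.019
```

```bash
python3 -c "
from h import *
tip([.5733,.0203,.012])"
```

```text
t 17.6833 tcp [0.5742 0.02   0.0431] yaw 23.589259678674235 tz [-0.0012 -0.0055 -1.    ] F [-0.7448 -0.2389 -2.0806] w 0.019008674806481933 j [-0.0653  0.5935  1.6165 -0.0069  0.9325 -0.4729]
tip [0.5732 0.0203 0.0185] axis [ 0.0179 -0.0055  0.9998] shift mm [-0.0406  0.0689  6.4902]
```

The pin is running freely, with the collar at about 58 mm, just touching the raised leaf. Now I'll press it home.

Call:
play_rows:
  targets: [0,0,2,0,0,0,2,0,0,0,1,0,0,0,0,0]

```text
t: 18.02
tool_pos: [0.5744, 0.0198, 0.0381]
tcp_rot: [0.001, 0.548, 0.837, -0.003]
force: [-2.4, 0.4, 3.5]
width: 0.0192
```

```bash
python3 -c "
from h import *
tip([.5733,.0203,.012])"
```

```text
t 18.0167 tcp [0.5744 0.0198 0.0381] yaw 23.59885429091803 tz [-0.0006 -0.0059 -1.    ] F [-2.3994  0.3563  3.5114] w 0.01917676412973251 j [-0.0655  0.6007  1.6202 -0.0074  0.921  -0.4729]
tip [0.5734 0.0201 0.0135] axis [ 0.0173 -0.0051  0.9998] shift mm [ 0.2349 -0.0469  1.4819]
```

Call:
play_rows:
  targets: [0,0,2,0,0,0,2,0,0,0,2,0]

```text
t: 18.27
tool_pos: [0.5745, 0.0195, 0.0351]
tcp_rot: [0.002, 0.547, 0.837, -0.002]
force: [-12.6, -0.4, 42.3]
width: 0.0193
```

```bash
python3 -c "
from h import *
tip([.5733,.0203,.012])
for n in ('scene','top'):
  im=env.get_image(n); cv2.imwrite(f'pics/{n}19.png',im)
tip([.5733,.0203,.012])
im=cv2.imread('pics/scene19.png')
cv2.imwrite('pics/d20.png',cv2.resize(im[160:240,290:380],(675,600),interpolation=cv2.INTER_CUBIC))"
```

```text
t 18.2667 tcp [0.5745 0.0195 0.0351] yaw 23.61360441500958 tz [ 0.0009 -0.0065 -1.    ] F [-12.5574  -0.3929  42.276 ] w 0.019277682614098852 j [-0.0657  0.6045  1.6236 -0.0081  0.9122 -0.4728]
tip [0.5736 0.0198 0.0105] axis [ 0.0158 -0.0045  0.9999] shift mm [ 0.5834 -0.0835 -1.4874]
t 18.3667 tcp [0.5745 0.0194 0.0352] yaw 23.61237159314793 tz [ 0.001  -0.0065 -1.    ] F [-10.7296  -1.531   33.0047] w 0.01929061346241631 j [-0.0657  0.6044  1.6237 -0.0082  0.9121 -0.4728]
tip [0.5736 0.0198 0.0106] axis [ 0.0157 -0.0045  0.9999] shift mm [ 0.6059 -0.057  -1.4386]
```

View pics/d20.png

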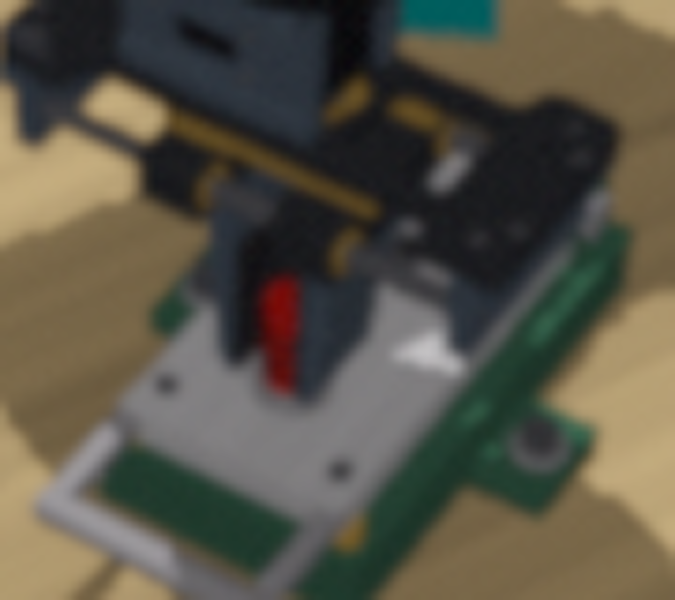

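The force jumped from 3.5 to 42 N within 3 mm, so the pin is at its hard stop with the collar on the leaf. I'll settle to a moderate steady push and check that it holds.

Call:
play_rows:
  targets: [0,0,1.2,0,0,0,1.2,0,0,0,1.2,0,0,0,1.2,0]

```text
t: 18.7
tool_pos: [0.5745, 0.0194, 0.0352]
tcp_rot: [0.004, 0.547, 0.837, -0.002]
force: [-7.8, 0.1, 25.4]
width: 0.0193
```

```bash
python3 -c "
from h import *
tip([.5733,.0203,.012])
for k in range(4):
  im=env.get_image('top' if k<2 else 'scene')
  o=env.get_obs();print(o['t'],o['tool_pos'],o['force'],o['width'])
  cv2.imwrite(f'pics/fin{k}.png',im)
s=cv2.imread('pics/fin3.png')[160:250,290:400]
t=cv2.imread('pics/fin0.png')[155:235,255:365]
cv2.imwrite('pics/d21.png',np.hstack([cv2.resize(s,(400,330)),cv2.resize(t,(400,330))]))"
```

```text
t 18.7 tcp [0.5745 0.0194 0.0352] yaw 23.633908083885224 tz [ 0.0039 -0.007  -1.    ] F [-7.7919  0.1134 25.399 ] w 0.019263514928759475 j [-0.0656  0.6031  1.6264 -0.0086  0.9077 -0.4728]
tip [0.5737 0.0197 0.0107] axis [ 0.0128 -0.004   0.9999] shift mm [ 0.6843 -0.1221 -1.3546]
18.75 [0.5745 0.0194 0.0353] [-7.8229  0.448  25.4961] 0.019287725821561862
18.8 [0.5745 0.0194 0.0352] [-8.4375  0.4506 25.745 ] 0.01904160435837905
18.85 [0.5745 0.0194 0.0352] [-8.6244  0.9344 26.1303] 0.019172122471867458
18.9 [0.5745 0.0194 0.0352] [-8.1356  0.4626 24.466 ] 0.019188325568269705
```

View pics/d21.png

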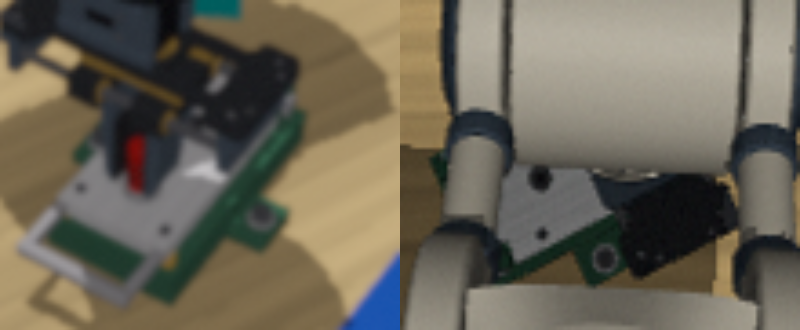

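```bash
python3 -c "
from h import *
b=H-.208*Y
X=np.array([.9135,.407,0])
for th in(0,.045):
  c=H-.208*Y*np.cos(th)+[0,0,.208*np.sin(th)]
  print(th,proj('scene',c-.034*X+[0,0,.006]),proj('scene',c+[0,0,.006]),proj('scene',c+.034*X+[0,0,.006]))
a=cv2.imread('pics/scene11.png')[205:255,285:345];s=cv2.imread('pics/fin3.png')[205:255,285:345]
cv2.imwrite('pics/d22.png',np.hstack([cv2.resize(q,(396,330),interpolation=cv2.INTER_CUBIC) for q in(a,s)]))"
```

```text
0 [297.63151247 225.95284115] [309.54810566 232.1491311 ] [321.73154226 238.48175228]
0.045 [297.5832381  223.32727053] [309.57085195 229.53173899] [321.82865343 235.87376186]
```

View pics/d22.png

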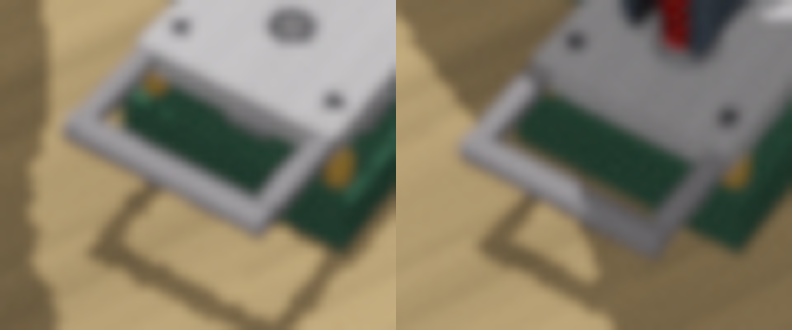

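Compared with the resting leaf, the bar dropped about 3 px, from crop y 232 to 252 at 6.6×. The prediction for 0.045 rad → 0 is 2.6 px, so the leaf is fully shut. The hold is steady at about 25 N, so I'm handing in.

```bash
python3 -c "
from h import *
print(env.sign_off());st()"
```

```text
the job is handed in; nothing more can be done
None
the job is handed in; nothing more can be done
```

I lowered the leaf by its bar under control, pushed the red pin through the bush and plate into the base, and handed the job in at 18.9 s while still pressing. No verdict is reported; my last checks all pointed to a good finish.

**Last checks before handing in**
- **Push:** it held steady at about 25 N with the tool not moving. The force had jumped from 3.5 N to 42 N at the hard stop.
- **Pin:** it was still gripped at 19.2 mm. I estimate its tip is about 19 mm deep and within 1 mm of the hole's axis, with a lean of about 0.013 rad.
- **Leaf:** in the picture its bar dropped about 3 px from the resting position. Going from 0.045 rad to fully shut should give 2.6 px.
- **Bench:** I never came near the tape, can, wrench or tub, but I took no end measurement of their positions. The plate was covered by the leaf, so I could not see it directly.

**What failed or disagreed**
- **First grasp missed:** the first pinch at the bar closed on nothing. The fingertips sit about 28 mm higher than the reported TCP, which the pictures confirmed. I used the corrected height from then on.
- **Collar height:** it works out about 1.3 mm lower than possible, which I put down to that height offset or a slight slip in the grip.

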